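# Hold a ply blank up in a spring clamp for spraying

## Robot

A 7-joint arm with a two-finger parallel gripper is mounted at the origin on the work surface; the furniture and walls round the work are solid. World frame = base frame: x ahead of the robot, y to its left, z up, the work surface at z = 0. Lengths are in m, angles in rad, forces in N, time in s.
With the tool pointing down it reaches from about 0.4 to 0.85 m from the base axis. Payload 10.4 kg.
Tool frame: the origin (TCP) lies on the centre line of the jaws, within the pads' length; the fingertips stand 17 mm ahead of it and the grasp point (between the pads) lies 2 mm behind it (manip.tcp_to_tips is the distance from the TCP to the fingertips, in m); z points along the fingers, x is the direction in which the jaws open and shut, and the axes are right-handed (so a half turn about z gives the same grasp; the last joint's range is limited). The gripper opens to 85 mm and grips with 20 to 120 N. Pads are 22 mm wide; open, the fingers measure 114 mm over their backs; the gripper's body (76 mm by 85 mm) begins 54 mm behind the grasp point. The pads swing forward as they close: fully open they stand 13 mm farther back than shut.
Start: joints at [-1.191, 0.332, -0.065, 1.46, 0.022, 1.35, -0.088], TCP at [0.245, 0.575, 0.248] pointing down, gripper open.
Joint ranges: [-2.6, 2.6], [-0.5, 2.12], [-1.47, 1.34], [0.16, 2.42], [-1.27, 4.41], [0.06, 2.06], [-2.6, 2.6]. Speed limits (rad/s): [2.22, 2.22, 2.79, 2.79, 3.14, 3.14, 3.14].

## Interface

Orientations are given as a unit quaternion [x, y, z, w].
In Python, from workcell import manip gives the robot as it stands.
- The arm moves only by the shell command python3 -m pendant 'ROWS' [FORCE]. ROWS is JSON, a list of rows, each a list of 3 entries, a list of its own where there are three numbers: the shift along the world's x, y, z in cm, then the turn, a rotation vector about the world's x, y, z in degrees, then the closure in counts, from 0 (fully open) to 255 (shut). A call has 1 to 12 rows; each row shifts and turns the pose as measured when the row begins; what a row does not reach is not made up. A row lasts 1/8 s, in which the tool goes at most 62.5 mm and 10.7 degrees, less where a joint would pass 70% of its speed; a pose out of reach is approached as far as the arm can. A call is refused whole if a number of a shift passes 6.25 or a number of a turn 10.7, either way. A call with a gripper value outside its range is refused whole. The fingers move at their own pace and stop on an object; FORCE is the grip in N (left out, the last holds). Time passes only in rows, so rows that do not move let the fingers close. It gives the time, the measured TCP pose, the force and the opening at its end, in the units of the state.
- manip.get_obs(): the state, without advancing time (a new reading comes with each control period).
- manip.camera(name): name is "side" or "top"; returns a dict with "pixels" (384x512x3 uint8, red, green, blue), "range_z" (384x512 float32, m along the optical axis (not along the pixel's ray), 0 where there is no reading), "K" (3x3 intrinsics, pixels), "origin" and "rotation" of the camera in the world. Camera axes: x right, y down, z forward; pixel columns grow to the right and rows downward; lengths in m; the calibration is good to about 2 mm. A picture is of the moment at which its call begins.
- manip.hand_in(): hands the job in, once; it reports no verdict.
The state is a dict: "clock": time; "joint_pos": joint angles; "joint_velocities": joint speeds; "tau": joint torques, N m; "position": TCP position; "ee_rot": TCP orientation; "ft_force": force on the tool from outside, world axes, zero at the start; "torque": the same for the moment, N m; "grip_width": opening from 0.0 (shut) to 1.0 (fully open).
Only numpy, scipy, OpenCV 4.12 (cv2) and the standard library are available. Lean on these libraries where they do the work, as an engineer would, in place of code of your own. Each camera call takes 0.05 s, during which the arm holds its last target.

## Task

Take the spring clamp off the narrow plywood blank, which is done, and clip it onto the middle of the top edge of the blank with rounded shoulders where that stands in the same rack. Then hold the blank up by the clamp alone for a colleague to spray: upright in front of the middle of the cardboard screen, at half the screen's height, about 10 cm clear of its back and square to it, with the two T-nuts towards the back and the plain face out. Finish while holding it still there, with no finger on the blank, and leave the other blanks and the adhesive can where they are.

Things in the scene. Friction and masses are not known exactly. Their poses are not given: they have to be found in the camera images.
- clamp: Spring clamp, grey steel with black handle sleeves, 110 mm tall, 95 g, at the start clipped upright, jaws down, on the narrow blank. Origin: pivot pin. z: from jaws to handles; y: along the pin; x: the way jaws and handles spread (symmetric about the y-z plane when clipped). The pose is that of the half on the -x side, which carries the cheeks; it turns as the handles are pinched.
- clamp_handles (a point): Midway between the two handles, 48 mm above the pivot. Sleeves: 20 mm wide (y), from 20 to 64 mm above the pivot, leaning apart: 38 mm over their outsides at the bottom, 57 mm at the top. Pinched together along x until they stop (about 12 N) they are upright, 30 mm over their outsides, and the jaws open to 27 mm, evenly to both sides.
- clamp_jaws (a point): Middle of the jaw pads, 41 mm below the pivot; pads 20 mm wide (y), 14 mm tall, reaching 48 mm below the pivot. Let go, they press with about 7 N on a 9 mm board. The edge between them normally lies 34 mm below the pivot; nearer than 12 mm it strikes the clamp's body.
- clamp_cheeks (a point): Middle of the two flat cheeks round the pivot, 14 mm above the pivot; 24 mm over their outsides along y, 22 mm long (x), reaching 9 mm below to 25 mm above the pivot. Gripped across them (along y) the clamp is held without being opened; the handles rise 50 mm above this point.
- clamp_arm (a joint): Opening angle of the clamp's hinge in rad: 0 when clipped on a 9 mm board, -0.2 shut empty, 0.44 when fully pinched; the spring closes it.
- rack: Rack, fixed: a wooden board 150 x 150 mm with ribs 30 mm high, and between them three grooves along y, 10 mm wide and 20 mm deep, at x = -45, 0 and +45 mm. Three loose plywood blanks stand in the grooves on edge, in any order. Origin: centre of the underside, z up.
- blank: The blank to be sprayed: plywood 9 mm thick (x), 100 wide (y), 90 tall (z), top corners rounded to 22 mm radius. Origin: its centre; top edge 45 mm above it and, in the rack, 100 mm above the worktop. Its +x face carries two steel T-nuts (19 mm flanges, 52 mm apart); its -x face is plain. Stands in a groove, bottom 10 mm above the worktop, 1 mm of play. About 50 g.
- blank_edge (a point): Middle of the blank's side edge at its +y side, 50 mm from its centre.
- blank_narrow: Another blank in the rack, to be left in its groove; the clamp sits on its top edge at the start: 66 mm wide, 90 mm tall, 9 mm thick, square corners, one T-nut. Origin: its centre.
- blank_low: Another blank in the rack, to be left: 100 mm wide, only 64 mm tall, 9 mm thick, square corners, two T-nuts. Origin: its centre.
- screen: Folded cardboard spray screen, fixed, 240 mm tall: back 220 mm wide, 5 mm thick; two wings, 60 mm long, splayed 25 degrees outward to the open side; a flap lies on the worktop for 75 mm before the back. Origin: on the worktop, middle of the foot of the back's inner face; +x points out through the back, so the open side, where the blank is to be held, is at -x; y runs along the back; z up.
- adhesive_can: White spray adhesive can standing on the worktop, 60 mm across, 150 mm tall; a bystander. Origin: centre of its underside.

How it is judged:
On the way:
1. the clamp grips the blank at the middle of its top edge while the blank still stands in the rack (contact force between clamp and blank above 2 N and y of clamp in the frame of blank between -0.025 and 0.025 m and z of clamp in the frame of blank between 0.062 and 0.098 m and z of blank in the frame of rack between 0.04 and 0.062 m and contact force between the fingers and blank below 0.2 N), for 0.2 s.
At the end, for the whole second after the job is handed in: Fingers hold only the clamp; it grips the blank within 25 mm of the top edge's middle; blank centre 70-130 mm before the back, within 30 mm of its middle line, 95-145 mm up, upright and square within 0.15 rad, T-nuts to the back, still, touching nothing else (contact force between clamp and blank above 2 N and y of clamp in the frame of blank between -0.025 and 0.025 m and z of clamp in the frame of blank between 0.062 and 0.098 m and x of blank in the frame of screen between -0.13 and -0.07 m and y of blank in the frame of screen between -0.03 and 0.03 m and z of blank in the frame of screen between 0.095 and 0.145 m and angle between the x axis of blank and the x axis of screen, either way round below 0.15 rad and angle between blank's own z axis and vertical below 0.15 rad and y of blank_edge in the frame of screen above 0 m and contact force between the fingers and clamp above 3 N and contact force between the fingers and blank below 0.2 N and contact force between each of blank, clamp and screen below 0.1 N and contact force between blank and rack below 0.1 N and linear speed of blank below 0.03 m/s); the arm keeps its last pose, push and grip.
It fails at once if the narrow blank is moved by more than 30 mm (distance of blank_narrow from where it was at the start of the episode above 0.03 m).
It fails at once if the low blank is moved by more than 30 mm (distance of blank_low from where it was at the start of the episode above 0.03 m).
It fails at once if the adhesive can is moved by more than 30 mm (distance of adhesive_can from where it was at the start of the episode above 0.03 m).
It also fails if it takes over 48 s, if anything falls off the work surface, if the arm or the gripper's body presses on something with over 40 N, if the wrist force passes 120 N, or if a joint passes its speed limit or range.

## Working session

There is one attempt and no reset: what is moved stays moved. The work goes in short steps, Python scripts to look and compute and a shell command to move; the robot and the scene stay as the last step left them, time stands still between calls to the robot, and variables do not carry over. Pictures are saved under pics/ and viewed, and the job is handed in when it is done.

```bash
mkdir -p pics; ls
python3 - <<'E'
from workcell import manip
import cv2,numpy as np
o=manip.get_obs();print(o)
for n in("side","top"):
    c=manip.camera(n);cv2.imwrite(f"pics/{n}0.png",cv2.cvtColor(c["pixels"],cv2.COLOR_RGB2BGR));print(n,c["K"],c["origin"],c["rotation"])
    np.savez(f"{n}0.npz",**c)
E
```

```text
pics
{'clock': 0.0, 'joint_pos': array([-1.19058343,  0.33285855, -0.06469475,  1.46093511,  0.02160139,
        1.34988009, -0.08853526]), 'joint_velocities': array([ 2.47182598e-04,  1.32963523e-03,  7.19853385e-05, -2.61116771e-04,
        4.68016948e-04,  3.98926763e-05, -1.47182602e-03]), 'tau': array([-1.24566200e-04, -6.25433135e+01,  4.93632106e-02, -3.91614854e+01,
        1.63478771e-02,  9.58880380e-03, -6.55643177e-06]), 'position': array([0.24487719, 0.57465847, 0.24752718]), 'ee_rot': array([ 8.34273491e-01,  5.51350399e-01, -5.58893898e-04,  4.09401236e-04]), 'ft_force': array([ 0.64180769, -0.1273824 , -0.01902237]), 'torque': array([-0.00834084,  0.02728715, -0.01423742]), 'grip_width': 1.0011480965927262}
side [[402.0781146    0.         253.88006828]
 [  0.         402.0781146  192.80250149]
 [  0.           0.           1.        ]] [0.22933387 0.42799225 0.85024561] [-0.28610869  0.91080132 -0.28310737  0.09183136]
top [[483.63545703   0.         266.85521343]
 [  0.         483.63545703 195.57995092]
 [  0.           0.           1.        ]] [0.24597411 0.01398076 1.35757678] [ 0.74077481 -0.66391466  0.0669337  -0.07739434]
```

View pics/side0.png

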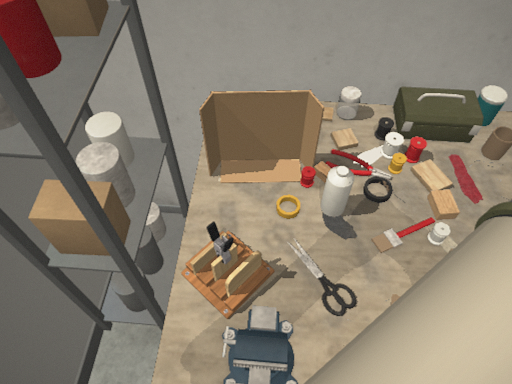

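View pics/top0.png

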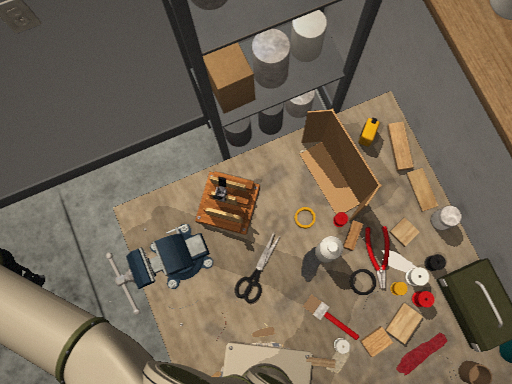

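```bash
cat > h.py <<'E'
import numpy as np,cv2
from scipy.spatial.transform import Rotation as R
def pts(c):
    K=c["K"];z=c["range_z"];v,u=np.mgrid[0:384,0:512]
    p=np.stack([(u-K[0,2])/K[0,0]*z,(v-K[1,2])/K[1,1]*z,z],-1)
    w=p@R.from_quat(c["rotation"]).as_matrix().T+c["origin"]
    w[z<=0]=np.nan
    return w
def crop(c,u0,v0,u1,v1,name,s=6):
    im=cv2.cvtColor(c["pixels"],cv2.COLOR_RGB2BGR)[v0:v1,u0:u1]
    cv2.imwrite(name,cv2.resize(im,None,fx=s,fy=s,interpolation=cv2.INTER_CUBIC))
E
python3 - <<'E'
from h import *
s=np.load("side0.npz");t=np.load("top0.npz")
crop(s,170,210,290,320,"pics/s1.png",5);crop(t,185,160,275,245,"pics/t1.png",7)
for n,c in(("s",s),("t",t)):
    w=pts(c)
    # tabletop check
    print(n,np.isnan(w[...,0]).mean(), w[235,310] if n=="s" else w[200,285])
w=pts(t)
for a,b in [(313,112),(338,112),(340,160),(378,183),(303,150),(360,215),(330,243)]: print(a,b,w[b,a].round(3))
E
```

```text
s 0.00408935546875 [ 3.88817972e-01 -2.65956800e-02  1.15297302e-05]
t 0.004002888997395833 [ 0.51922978 -0.00331409 -0.00223301]
313 112 [ 0.699 -0.046  0.235]
338 112 [ 0.804 -0.133 -0.007]
340 160 [ 0.634 -0.142  0.069]
378 183 [ 0.535 -0.215  0.242]
303 150 [ 0.672 -0.04   0.002]
360 215 [ 0.499 -0.22  -0.001]
330 243 [ 0.392 -0.124  0.151]
```

View pics/s1.png

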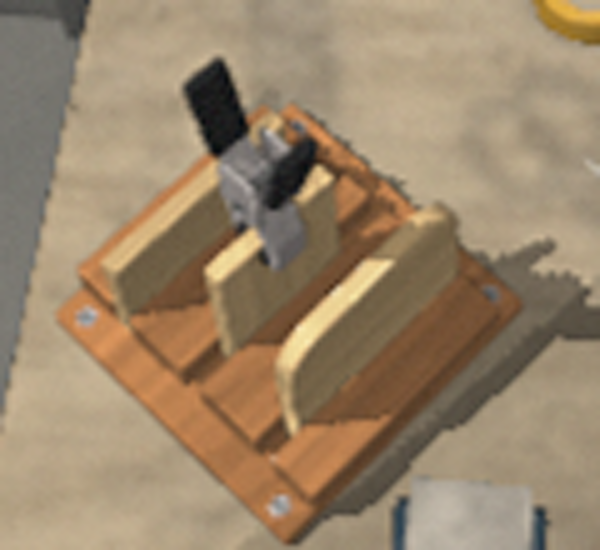

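View pics/t1.png

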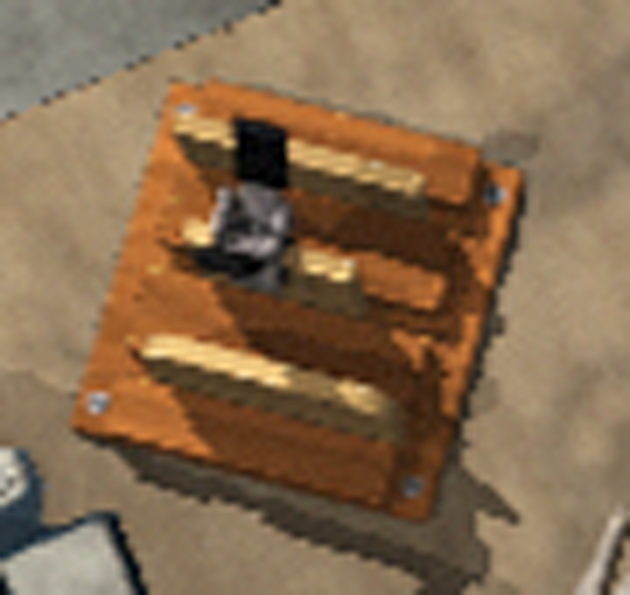

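Run:
```python
from h import *
s=np.load("side0.npz");t=np.load("top0.npz")
W=[pts(s)[210:320,170:290].reshape(-1,3),pts(t)[160:245,185:275].reshape(-1,3)]
ww=np.vstack(W);
for lo,hi in[(.095,.105),(.07,.078),(.026,.034),(.11,.2)]:
  for k,w in enumerate(W):
    m=w[(w[:,2]>lo)&(w[:,2]<hi)]
    print(lo,k,len(m),m[:,:2].min(0).round(3),m[:,:2].max(0).round(3),np.median(m,0).round(3))
# cluster tops with wider views
rng=np.vstack(W); rng=rng[rng[:,2]>.094]; rng=rng[rng[:,2]<.104]
im=np.zeros((260,260,3),np.uint8)
A=np.vstack(W);ok=~np.isnan(A[:,0])
A=A[ok];A=A[A[:,2]>0.006]
c=A[:,:2].mean(0);print("c",c)
img=np.full((600,600,3),255,np.uint8)
for p in A[np.argsort(A[:,2])]:
    x=int(300+(p[0]-c[0])*2500);y=int(300-(p[1]-c[1])*2500)
    col=cv2.applyColorMap(np.uint8([[min(255,p[2]*1300)]]),cv2.COLORMAP_JET)[0,0]
    cv2.circle(img,(x,y),3,col.tolist(),-1)
cv2.imwrite("pics/map.png",img)
```

```text
0.095 0 303 [0.438 0.122] [0.509 0.203] [0.453 0.172 0.099]
0.095 1 163 [0.437 0.117] [0.502 0.203] [0.45  0.155 0.1  ]
0.07 0 273 [0.333 0.114] [0.551 0.24 ] [0.534 0.182 0.073]
0.07 1 117 [0.37  0.112] [0.549 0.252] [0.534 0.155 0.074]
0.026 0 1524 [0.412 0.095] [0.575 0.231] [0.477 0.185 0.029]
0.026 1 1158 [0.411 0.093] [0.574 0.265] [0.48  0.154 0.03 ]
0.11 0 460 [0.466 0.155] [0.523 0.182] [0.5   0.17  0.159]
0.11 1 214 [0.465 0.152] [0.521 0.179] [0.498 0.164 0.159]
c [0.47461251 0.171827  ]
```

View pics/map.png

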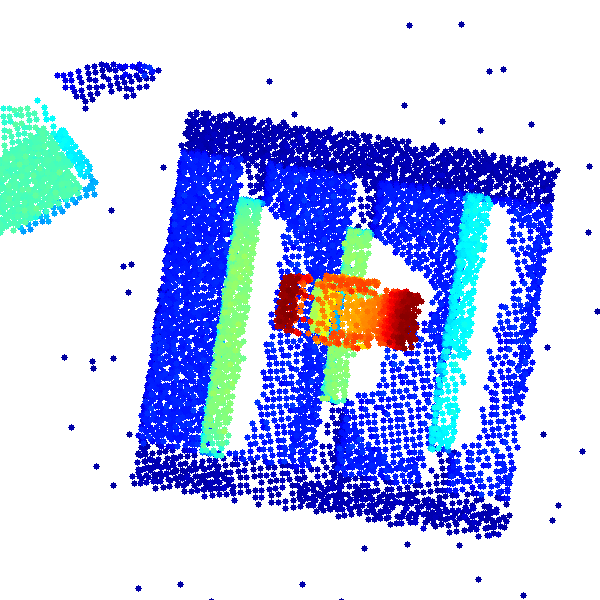

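Run:
```python
from h import *
s=np.load("side0.npz");t=np.load("top0.npz")
P=[pts(s),pts(t)]
A=np.vstack([p.reshape(-1,3) for p in P]);A=A[~np.isnan(A[:,0])]
def sel(x0,x1,y0,y1,z0,z1):
    return A[(A[:,0]>x0)&(A[:,0]<x1)&(A[:,1]>y0)&(A[:,1]<y1)&(A[:,2]>z0)&(A[:,2]<z1)]
def rect(m,n):
    r=cv2.minAreaRect(m[:,:2].astype(np.float32)*1000);print(n,len(m),r)
b=sel(.42,.462,.10,.23,.096,.103);rect(b,"blank");
n=sel(.47,.51,.10,.23,.096,.103);rect(n,"narrow")
l=sel(.515,.56,.10,.23,.07,.078);rect(l,"low")
c=sel(.45,.54,.14,.2,.108,.2);rect(c,"clamp")
print(c.max(0))
for z in np.arange(.11,.19,.01):
    q=c[abs(c[:,2]-z)<.005]
    if len(q): print(z.round(3),q.min(0).round(3),q.max(0).round(3))
d=sel(.3,.45,-.2,-.06,.02,.2);rect(d,"can");print(d[:,2].max())
sc=sel(.45,.85,-.35,.05,.03,.26);
print(len(sc),sc.min(0),sc.max(0))
img=np.full((600,600,3),255,np.uint8)
for p in sel(.3,.85,-.45,.1,.01,.3):
    x=int((p[0]-.3)*1090);y=int(600-(p[1]+.45)*1090)
    col=cv2.applyColorMap(np.uint8([[min(255,p[2]*1000)]]),cv2.COLORMAP_JET)[0,0]
    cv2.circle(img,(x,y),2,col.tolist(),-1)
cv2.imwrite("pics/map2.png",img)
img=np.full((600,500,3),255,np.uint8)
e=np.array([0.99,-.14])
for p in sel(.42,.56,.13,.2,.05,.2):
    x=int(250+((p[:2]-[.49,.167])@e)*4000);y=int(590-(p[2]-.05)*3700)
    cv2.circle(img,(x,y),2,(0,0,0),-1)
cv2.imwrite("pics/map3.png",img)
```

```text
blank 253 ((447.66278076171875, 160.6970672607422), (83.33285522460938, 10.122712135314941), 82.27104187011719)
narrow 154 ((491.1193542480469, 165.63636779785156), (67.2139663696289, 26.99093246459961), 67.306640625)
low 237 ((538.368896484375, 162.09469604492188), (102.02042388916016, 10.472763061523438), 81.13562774658203)
clamp 684 ((494.1963806152344, 167.00070190429688), (27.29987907409668, 56.23960876464844), 80.49952697753906)
[0.52328875 0.18162931 0.19869818]
0.11 [0.48  0.161 0.108] [0.491 0.178 0.115]
0.12 [0.483 0.153 0.115] [0.498 0.18  0.125]
0.13 [0.485 0.153 0.125] [0.505 0.181 0.135]
0.14 [0.482 0.154 0.135] [0.504 0.181 0.145]
0.15 [0.475 0.153 0.145] [0.513 0.181 0.155]
0.16 [0.47  0.153 0.155] [0.515 0.182 0.165]
0.17 [0.47  0.154 0.165] [0.516 0.181 0.175]
0.18 [0.467 0.153 0.175] [0.52  0.181 0.185]
can 1852 ((402.04620361328125, -130.10496520996094), (139.62937927246094, 95.6722640991211), 89.94734954833984)
0.155925310492667
11780 [ 0.45002403 -0.34998643  0.03000799] [ 0.84999349 -0.02625707  0.25943844]
```

View pics/map2.png

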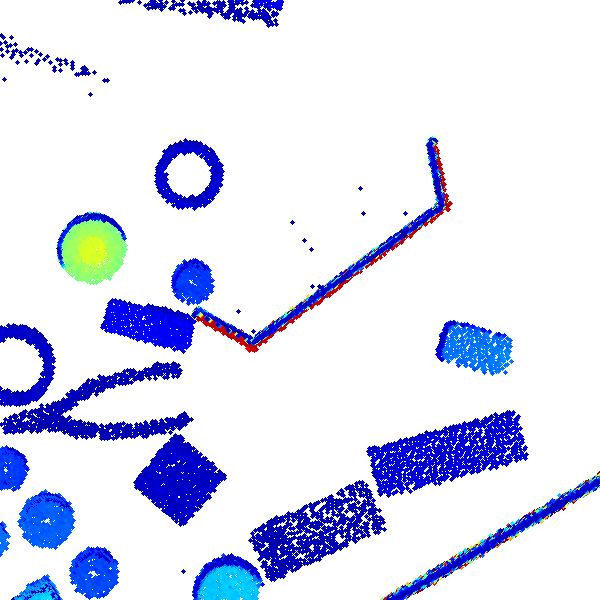

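View pics/map3.png

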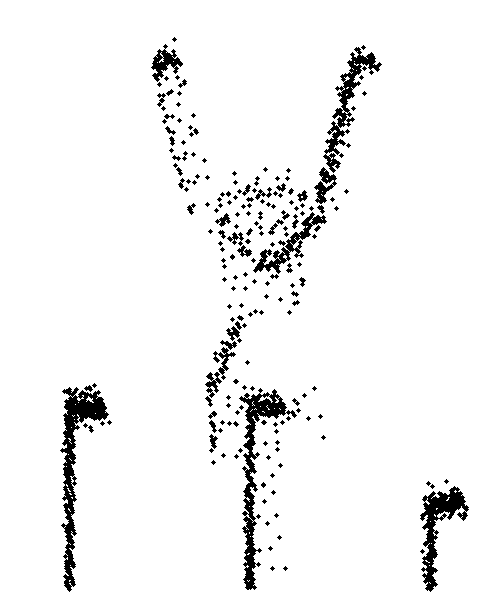

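```bash
python3 - <<'E'
from h import *
s=np.load("side0.npz");t=np.load("top0.npz")
A=np.vstack([pts(s).reshape(-1,3),pts(t).reshape(-1,3)]);A=A[~np.isnan(A[:,0])]
q=A[(A[:,0]>.15)&(A[:,0]<.6)&(A[:,1]>.05)&(A[:,1]<.7)&(A[:,2]>.12)]
print(len(q),q.min(0),q.max(0))
q=A[(A[:,0]>.2)&(A[:,0]<.9)&(A[:,1]>.2)&(A[:,2]>.12)];print(len(q), q.min(0) if len(q) else 0)
sc=A[(A[:,2]>.05)&(A[:,2]<.22)]
# back line: RANSAC around corners
a=np.array([.708,-.088]);b=np.array([.532,-.2147]);d=(b-a)/np.linalg.norm(b-a);n=np.array([-d[1],d[0]])
if n[0]<0:n=-n
r=sc[:,:2]-a;k=(abs(r@n)<.008)&(r@d>.02)&(r@d<.19)
m=sc[k];l=cv2.fitLine(m[:,:2].astype(np.float32),cv2.DIST_HUBER,0,.01,.01).ravel();print(k.sum(),l,np.degrees(np.arctan2(l[1],l[0])))
d=l[:2]*np.sign(l[0]);n=np.array([d[1],-d[0]]);
tp=A[(A[:,2]>.01)&(A[:,2]<.26)];r=tp[:,:2]-l[2:];k=abs(r@n)<.006;x=r[k]@d;x=x[abs(x)<.2]
print("extent",np.percentile(x,[0,1,99,100]))
for z0 in(.03,.1,.18): 
  j=(sc[:,2]>z0)&(sc[:,2]<z0+.06);r2=sc[j][:,:2]-l[2:];k=(abs(r2@n)<.008)&(abs(r2@d)<.08);print(z0,np.median(r2[k]@n),k.sum())
print("n",n,l[2:])
E
python3 -m pendant '[[[3,-5,1.5],[0,0,-9.4],0],[[3,-5,0],[0,0,-9.4],0],[[3.2,-5,0],[0,0,-9.4],0],[[3.2,-5,0],[0,0,-9.4],0],[[3.2,-5,0],[0,0,-9.4],0],[[3.2,-5,0],[0,0,-9.4],0],[[3.2,-5,0],[0,0,-9.4],0]]'
```

```text
30018 [0.15000164 0.1522351  0.12000212] [0.52328875 0.56896265 0.71009825]
22694 [0.20000782 0.20001121 0.12000212]
4608 [ 0.81018406  0.5861756   0.622005   -0.14890529] 35.886086
extent [-0.11994934 -0.11113187  0.10575377  0.11232079]
0.03 3.8592705106643645e-05 871
0.1 7.662050336226202e-05 1504
0.18 0.00014455775944050153 1182
n [ 0.5861756  -0.81018406] [ 0.622005   -0.14890529]
clock: 0.98
position: [0.4652, 0.216, 0.2599]
ee_rot: [1.0, -0.004, -0.003, -0.001]
ft_force: [0.9, 0.3, -0.2]
grip_width: 0.997
```

```bash
python3 -m pendant '[[[1.5,-2.5,0],[0,0,-4],0],[[1.4,-2.4,0],[0,0,-3.8],0],[[0,0,0],[0,0,0],0]]'
python3 - <<'E'
from workcell import manip
from h import *
o=manip.get_obs();print(o["position"],R.from_quat(o["ee_rot"]).as_matrix().round(3))
c=manip.camera("side");crop(c,170,150,300,320,"pics/s2.png",4)
E
```

```text
clock: 1.35
position: [0.4967, 0.1611, 0.2595]
ee_rot: [0.997, -0.078, -0.003, -0.001]
ft_force: [0.0, 1.0, 0.4]
grip_width: 1.0
[0.49665257 0.16108843 0.25945608] [[ 0.988 -0.156 -0.005]
 [-0.156 -0.988  0.002]
 [-0.006 -0.001 -1.   ]]
```

View pics/s2.png

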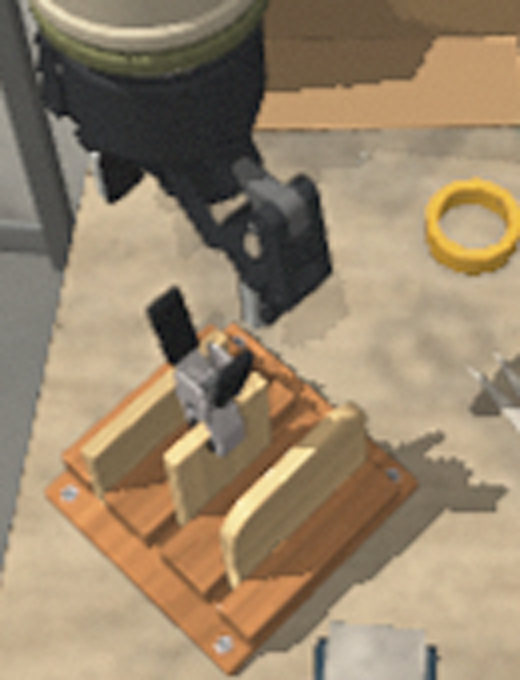

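```bash
python3 -m pendant '[[[-0.27,0.59,0],[0,0,0.7],0],[[0,0,0],[0,0,0],0],[[0,0,-2.5],[0,0,0],0],[[0,0,0],[0,0,0],0]]'
python3 - <<'E'
from workcell import manip
o=manip.get_obs();print(o["position"])
E
```

```text
clock: 1.9
position: [0.4914, 0.1735, 0.2338]
ee_rot: [0.998, -0.066, -0.003, -0.001]
ft_force: [0.0, -0.2, -0.4]
grip_width: 1.001
[0.49141716 0.17354648 0.23383611]
```

```bash
python3 -m pendant '[[[0.26,-0.65,0],[0,0,-0.6],0],[[0,0,0],[0,0,0],0],[[0,0,0],[0,0,0],0]]';python3 -m pendant '[[[0,0,-2],[0,0,0],0],[[0,0,0],[0,0,0],0],[[0,0,0],[0,0,0],0]]'
```

```text
clock: 2.28
position: [0.4949, 0.1672, 0.2361]
ee_rot: [0.997, -0.071, -0.002, -0.002]
ft_force: [0.7, 0.2, -0.2]
grip_width: 0.998
clock: 2.65
position: [0.4957, 0.1675, 0.2177]
ee_rot: [0.997, -0.071, -0.001, -0.003]
ft_force: [0.3, 0.1, -0.8]
grip_width: 0.999
```

```bash
python3 -m pendant '[[[-0.15,0,-1.8],[0,0,0],0],[[0,0,0],[0,0,0],0],[[0,0,-1.8],[0,0,0],0],[[0,0,0],[0,0,0],0],[[0,0,0],[0,0,0],0]]'
python3 - <<'E'
from workcell import manip
from h import *
c=manip.camera("side");crop(c,170,150,300,320,"pics/s3.png",4)
c=manip.camera("top");crop(c,170,130,300,250,"pics/t3.png",5)
E
```

```text
clock: 3.28
position: [0.4947, 0.1678, 0.1818]
ee_rot: [0.997, -0.071, -0.001, -0.003]
ft_force: [-0.0, -0.3, 0.3]
grip_width: 0.999
```

View pics/s3.png

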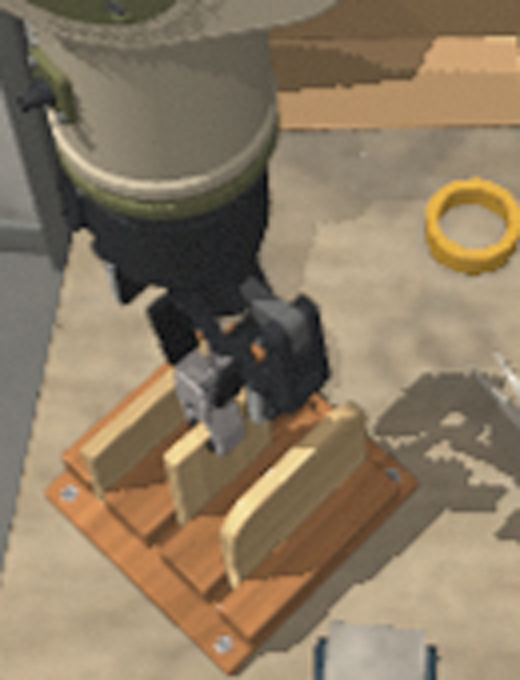

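View pics/t3.png

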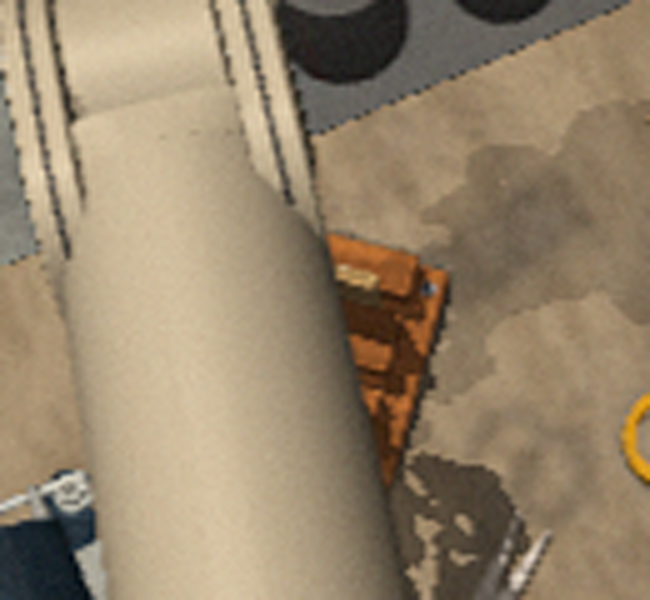

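```bash
python3 -m pendant '[[[0,0,0],[0,0,0],120],[[0,0,0],[0,0,0],180],[[0,0,0],[0,0,0],255],[[0,0,0],[0,0,0],255],[[0,0,0],[0,0,0],255],[[0,0,0],[0,0,0],255]]' 40
python3 - <<'E'
from workcell import manip
from h import *
c=manip.camera("side");crop(c,170,150,300,320,"pics/s4.png",4)
E
```

```text
clock: 4.12
position: [0.4948, 0.168, 0.1823]
ee_rot: [0.997, -0.071, -0.0, -0.003]
ft_force: [0.2, 0.1, -0.4]
grip_width: 0.33
```

View pics/s4.png

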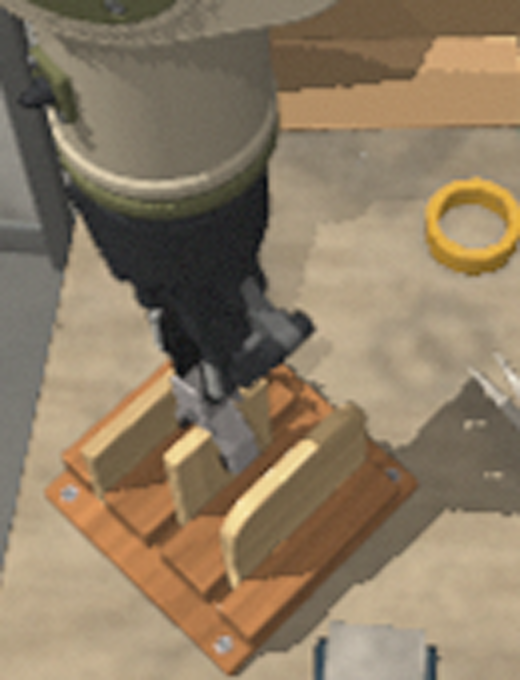

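```bash
python3 -m pendant '[[[0,0,1.5],[0,0,0],255],[[0,0,1.5],[0,0,0],255],[[0,0,1.2],[0,0,0],255],[[0,0,0],[0,0,0],255],[[0,0,0],[0,0,0],255]]'
python3 - <<'E'
from workcell import manip
from h import *
c=manip.camera("side");crop(c,170,150,300,320,"pics/s5.png",4);np.savez("s5.npz",**c)
A=pts(c).reshape(-1,3)
n=A[(A[:,0]>.47)&(A[:,0]<.51)&(A[:,1]>.1)&(A[:,1]<.23)&(A[:,2]>.096)&(A[:,2]<.103)]
print(cv2.minAreaRect(n[:,:2].astype(np.float32)*1000))
E
```

```text
clock: 4.8
position: [0.4952, 0.1681, 0.2285]
ee_rot: [0.997, -0.071, 0.001, -0.004]
ft_force: [0.1, 0.4, -1.5]
grip_width: 0.334
((494.443115234375, 166.5150146484375), (65.65936279296875, 9.695115089416504), 81.9942855834961)
```

View pics/s5.png

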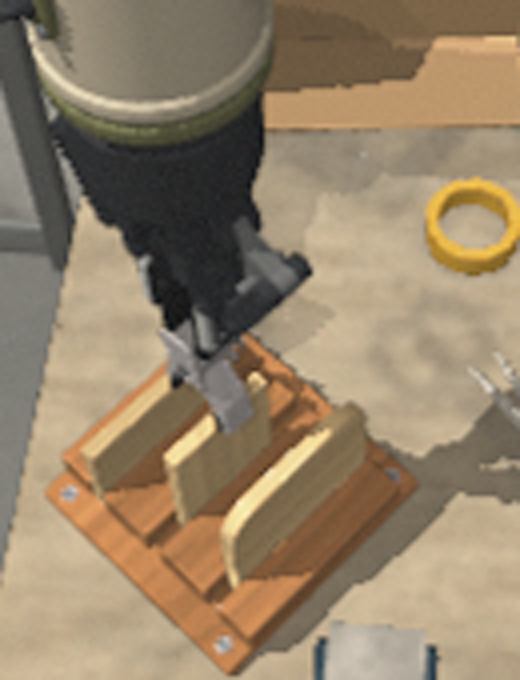

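```bash
python3 -m pendant '[[[-2.3,-0.35,0],[0,0,0],255],[[0,0,0],[0,0,0],255],[[-2.2,-0.35,0],[0,0,0],255],[[0,0,0],[0,0,0],255],[[0,0,0],[0,0,0],255]]'; python3 -m pendant '[[[0,0,0],[0,0,0],255]]'
```

```text
clock: 5.48
position: [0.4501, 0.1608, 0.227]
ee_rot: [0.997, -0.071, 0.0, -0.003]
ft_force: [-0.1, 0.3, -0.4]
grip_width: 0.335
clock: 5.6
position: [0.4506, 0.1609, 0.2269]
ee_rot: [0.997, -0.071, 0.0, -0.003]
ft_force: [0.3, 1.1, -1.1]
grip_width: 0.331
```

```bash
python3 -m pendant '[[[-0.25,0,0],[0,0,0],255],[[0,0,0],[0,0,0],255],[[0,0,0],[0,0,0],255]]'
python3 - <<'E'
from workcell import manip
from h import *
c=manip.camera("side");crop(c,170,150,300,320,"pics/s6.png",4)
A=pts(c).reshape(-1,3);e=np.array([.9895,-.143]);f=np.array([.143,.9895])
r=A[:,:2]-[.4477,.1607];X=r@e;Y=r@f
img=np.full((600,760,3),255,np.uint8)
k=(abs(X)<.05)&(abs(Y)<.07)&(A[:,2]>.04)&(A[:,2]<.24)
for x,y,z in zip(X[k],Y[k],A[k,2]):
    if abs(y)<.02: cv2.circle(img,(int(190+x*3500),int(590-(z-.05)*3300)),2,(0,0,0),-1)
    cv2.circle(img,(int(570+y*2600),int(590-(z-.05)*3300)),2,(0,0,200) if z<.103 else (200,0,0),-1)
cv2.imwrite("pics/m6.png",img)
for z in np.arange(.12,.2,.01):
    q=k&(abs(A[:,2]-z)<.005)
    if q.any(): print(z.round(2),X[q].min().round(4),X[q].max().round(4),Y[q].min().round(4),Y[q].max().round(4))
E
```

```text
clock: 5.98
position: [0.4485, 0.1609, 0.2267]
ee_rot: [0.997, -0.071, 0.0, -0.003]
ft_force: [0.5, 0.9, -1.0]
grip_width: 0.336
0.12 0.0239 0.0239 0.0061 0.0061
0.13 -0.0233 0.0226 -0.0077 0.0102
0.14 -0.0226 0.0225 -0.0087 0.0105
0.15 -0.0199 0.0188 -0.0092 0.0088
0.16 -0.0122 0.0071 -0.01 0.0124
0.17 -0.0111 0.0119 -0.011 0.013
0.18 -0.011 0.014 -0.0028 0.0125
0.19 -0.0144 0.0162 -0.0073 0.0127
0.2 -0.014 0.0121 -0.0083 0.0106
```

View pics/m6.png

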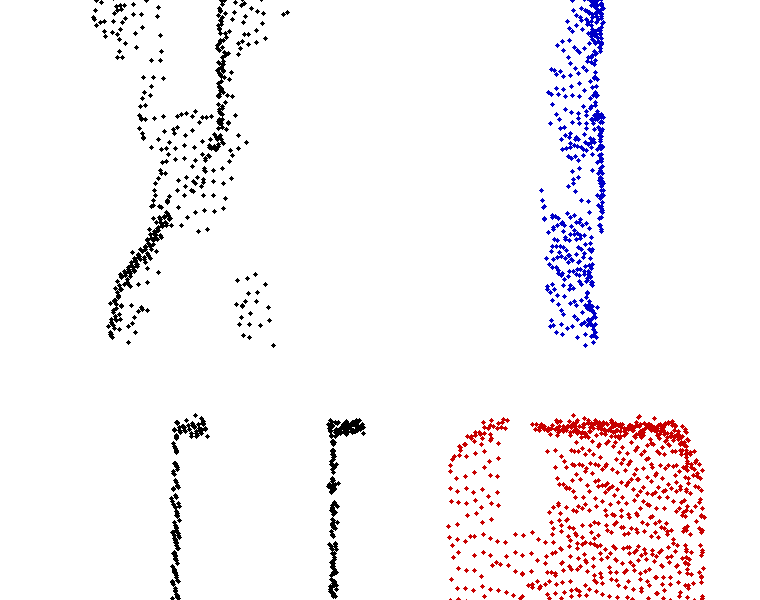

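View pics/s6.png

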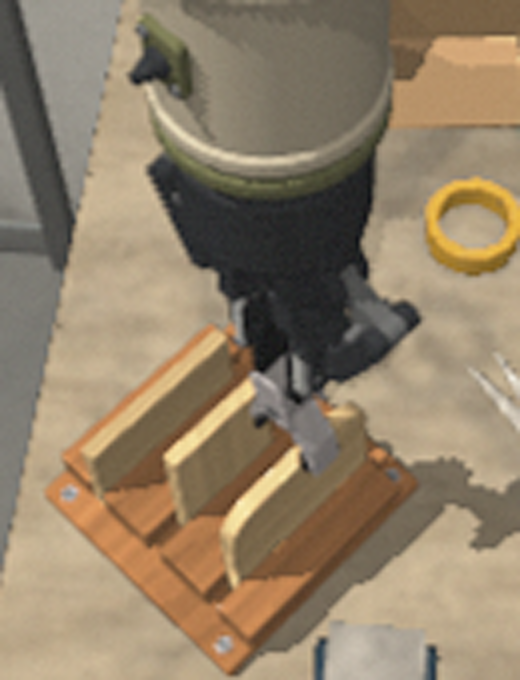

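```bash
python3 -m pendant '[[[-0.05,0.05,-1.5],[0,0,0],255],[[0,0,-1.3],[0,0,0],255],[[0,0,0],[0,0,0],255],[[0,0,0],[0,0,0],255]]'
```

```text
clock: 6.52
position: [0.4475, 0.1612, 0.1959]
ee_rot: [0.997, -0.071, -0.001, -0.003]
ft_force: [0.5, -0.0, -2.0]
grip_width: 0.327
```

```bash
python3 -m pendant '[[[0.05,0,-1.35],[0,0,0],255],[[0,0,0],[0,0,0],255],[[0,0,0],[0,0,0],255]]'
python3 - <<'E'
from workcell import manip
from h import *
c=manip.camera("side");crop(c,170,150,300,320,"pics/s7.png",4)
E
```

```text
clock: 6.9
position: [0.4482, 0.1613, 0.1817]
ee_rot: [0.997, -0.071, -0.0, -0.003]
ft_force: [-0.8, 0.5, -1.3]
grip_width: 0.334
```

View pics/s7.png

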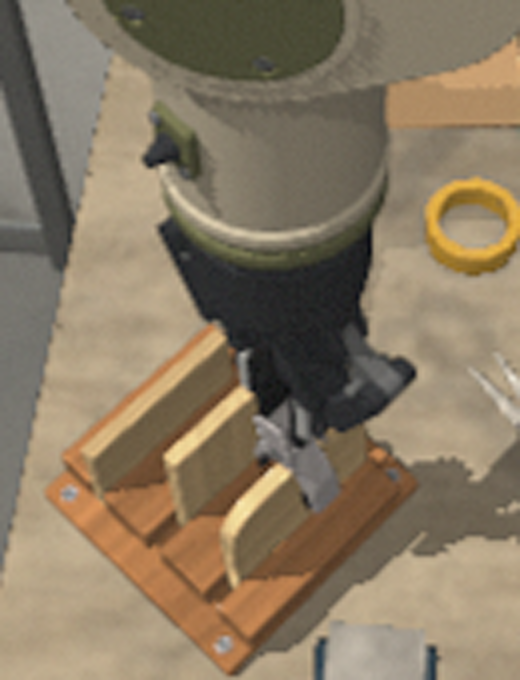

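```bash
python3 -m pendant '[[[0,0,0],[0,0,0],150],[[0,0,0],[0,0,0],120],[[0,0,0],[0,0,0],90],[[0,0,0],[0,0,0],60],[[0,0,0],[0,0,0],0],[[0,0,0],[0,0,0],0],[[0,0,0],[0,0,0],0]]';python3 -m pendant '[[[0,0,2],[0,0,0],0],[[0,0,2],[0,0,0],0],[[0,0,2],[0,0,0],0],[[0,0,0],[0,0,0],0],[[0,0,0],[0,0,0],0]]'
python3 - <<'E'
from workcell import manip
from h import *
c=manip.camera("side");crop(c,170,150,300,320,"pics/s8.png",4)
A=pts(c).reshape(-1,3);e=np.array([.9895,-.143]);f=np.array([.143,.9895])
r=A[:,:2]-[.4477,.1607];X=r@e;Y=r@f
k=(abs(X)<.035)&(abs(Y)<.06)
for z in np.arange(.09,.205,.01):
    q=k&(abs(A[:,2]-z)<.005)&(abs(Y)<.017)
    if q.any(): print(z.round(2),q.sum(),X[q].min().round(4),X[q].max().round(4),Y[q].min().round(4),Y[q].max().round(4))
q=k&(abs(A[:,2]-.1)<.004);print("edge",np.median(A[q,2]),Y[q].min(),Y[q].max(),X[q].min(),X[q].max())
q=k&(A[:,2]>.12)&(A[:,2]<.2);print("top",np.sort(A[q,2])[-8:])
E
```

```text
clock: 7.82
position: [0.4486, 0.1615, 0.1825]
ee_rot: [0.997, -0.071, 0.0, -0.003]
ft_force: [0.6, -0.0, -0.2]
grip_width: 0.999
clock: 8.45
position: [0.4481, 0.1612, 0.243]
ee_rot: [0.997, -0.071, -0.0, -0.003]
ft_force: [0.1, 0.4, 0.2]
grip_width: 0.996
0.09 25 -0.0137 0.0135 -0.0165 0.0166
0.1 56 -0.0138 0.0135 -0.0157 0.0166
0.11 36 -0.0147 0.012 -0.0075 0.0096
0.12 20 -0.0101 -0.0016 -0.0072 0.0123
0.13 19 -0.0107 0.0117 -0.0103 0.0133
0.14 79 -0.0106 0.0116 -0.01 0.0133
0.15 77 -0.0198 0.0154 -0.0109 0.0131
0.16 62 -0.021 0.0199 -0.0113 0.0126
0.17 48 -0.0239 0.0216 -0.0088 0.0112
0.18 42 -0.0268 0.0239 -0.0092 0.0107
0.19 99 -0.0281 0.0283 -0.0087 0.0116
edge 0.09898162367945451 -0.039553011013681756 0.04296762250741449 -0.013825478529873005 0.013541716460761395
top [0.19401536 0.19404277 0.19420635 0.19422517 0.19423758 0.19424692
 0.19439863 0.19483008]
```

View pics/s8.png

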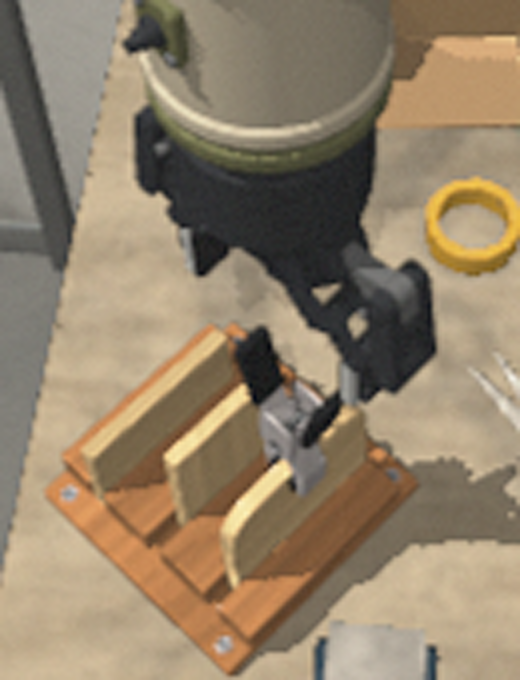

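```bash
python3 -m pendant '[[[0,0,0.3],[0,0,10],0],[[0,0,0],[0,0,10],0],[[0,0,0],[0,0,10],0],[[0,0,0],[0,0,10],0],[[0,0,0],[0,0,10],0],[[0,0,0],[0,0,10],0],[[0,0,0],[0,0,10],0],[[0,0,0],[0,0,10],0],[[0,0,0],[0,0,0],0],[[0,0,0],[0,0,0],0]]'
python3 - <<'E'
from workcell import manip
from h import *
o=manip.get_obs();m=R.from_quat(o["ee_rot"]).as_matrix();print(np.degrees(np.arctan2(m[1,0],m[0,0])),m[:,2],o["position"])
E
```

```text
clock: 9.75
position: [0.4451, 0.1597, 0.2378]
ee_rot: [0.798, 0.602, -0.007, 0.001]
ft_force: [-0.2, -0.4, -0.4]
grip_width: 1.004
74.0822392871063 [-0.01054647 -0.00947985 -0.99989945] [0.44506451 0.15971958 0.23779356]
```

```bash
python3 -m pendant '[[[0.28,0.23,0],[0.5,-0.6,7.2],0],[[0,0,0],[0,0,0],0],[[0,0,0],[0,0,0],0],[[0,0,0],[0,0,0],0]]'
python3 - <<'E'
from workcell import manip
from h import *
o=manip.get_obs();m=R.from_quat(o["ee_rot"]).as_matrix();print(np.degrees(np.arctan2(m[1,0],m[0,0])),m[:,2],o["position"])
E
```

```text
clock: 10.25
position: [0.4476, 0.1618, 0.2372]
ee_rot: [0.762, 0.647, -0.001, 0.001]
ft_force: [0.7, -0.1, -0.1]
grip_width: 1.002
80.660937475714 [-3.83831657e-04 -1.96475261e-03 -9.99997996e-01] [0.44760543 0.16179683 0.237223  ]
```

```bash
python3 -m pendant '[[[0.03,0.02,-1.5],[0,0,1.1],0],[[0,0,-2],[0,0,0],0],[[0,0,-2],[0,0,0],0],[[0,0,0],[0,0,0],0],[[0,0,0],[0,0,0],0]]'
python3 - <<'E'
from workcell import manip
from h import *
o=manip.get_obs();m=R.from_quat(o["ee_rot"]).as_matrix();print(np.degrees(np.arctan2(m[1,0],m[0,0])),m[:,2],o["position"])
c=manip.camera("side");crop(c,170,150,300,320,"pics/s9.png",4)
E
```

```text
clock: 10.88
position: [0.4472, 0.1616, 0.1781]
ee_rot: [0.756, 0.654, -0.002, 0.001]
ft_force: [0.9, 0.4, 0.2]
grip_width: 0.999
81.75852024031379 [-0.0017607  -0.00296834 -0.99999404] [0.44717363 0.16164041 0.17809462]
```

View pics/s9.png

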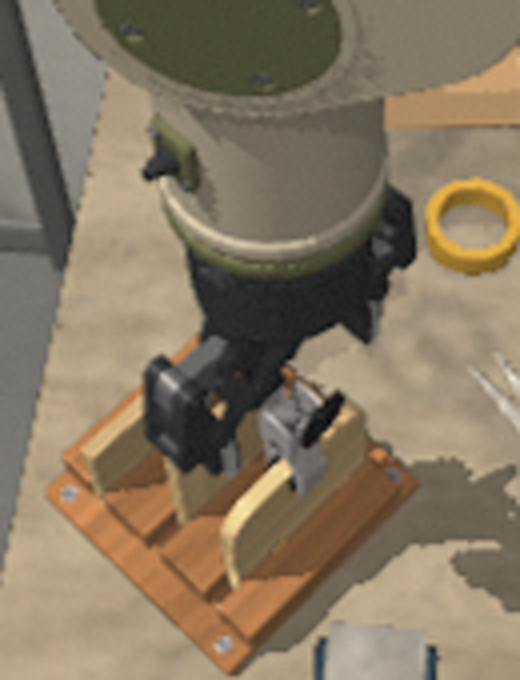

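```bash
python3 -m pendant '[[[0.06,0.02,-1.6],[0.15,-0.1,0],0],[[0,0,0],[0,0,0],0],[[0,0,-1.5],[0,0,0],0],[[0,0,0],[0,0,0],0],[[0,0,0],[0,0,0],0]]'
```

```text
clock: 11.55
position: [0.4492, 0.1626, 0.1487]
ee_rot: [0.756, 0.655, 0.002, 0.0]
ft_force: [0.2, -0.1, 0.4]
grip_width: 1.0
```

```bash
python3 -m pendant '[[[-0.12,-0.06,-0.25],[-0.1,0,0],0],[[0,0,0],[0,0,0],0],[[0,0,0],[0,0,0],120],[[0,0,0],[0,0,0],170],[[0,0,0],[0,0,0],255],[[0,0,0],[0,0,0],255],[[0,0,0],[0,0,0],255],[[0,0,0],[0,0,0],255]]' 70;  python3 - <<'E'
from workcell import manip
from h import *
o=manip.get_obs();print(o["ft_force"])
c=manip.camera("side");crop(c,170,150,300,320,"pics/s10.png",4)
E
```

```text
clock: 12.55
position: [0.4482, 0.1621, 0.1467]
ee_rot: [0.756, 0.654, 0.002, 0.001]
ft_force: [0.1, -1.2, -0.7]
grip_width: 0.27
[ 0.14224709 -1.19252192 -0.73150457]
```

View pics/s10.png

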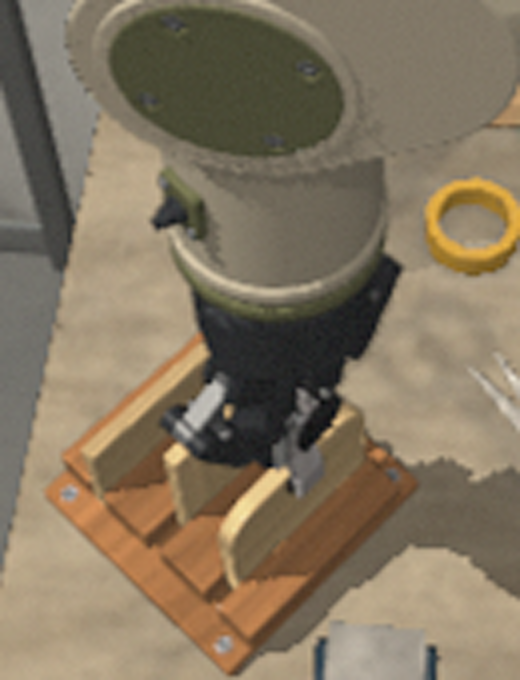

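```bash
python3 -m pendant '[[[0,0,0.8],[0,0,0],255],[[0,0,1],[0,0,0],255],[[0,0,1],[0,0,0],255],[[0,0,1],[0,0,0],255],[[0,0,0],[0,0,0],255],[[0,0,0],[0,0,0],255]]';  python3 - <<'E'
from workcell import manip
from h import *
c=manip.camera("side");crop(c,170,150,300,320,"pics/s11.png",4)
E
```

```text
clock: 13.35
position: [0.4482, 0.1621, 0.1879]
ee_rot: [0.756, 0.655, 0.002, 0.001]
ft_force: [-0.2, 0.9, -1.4]
grip_width: 0.27
```

View pics/s11.png

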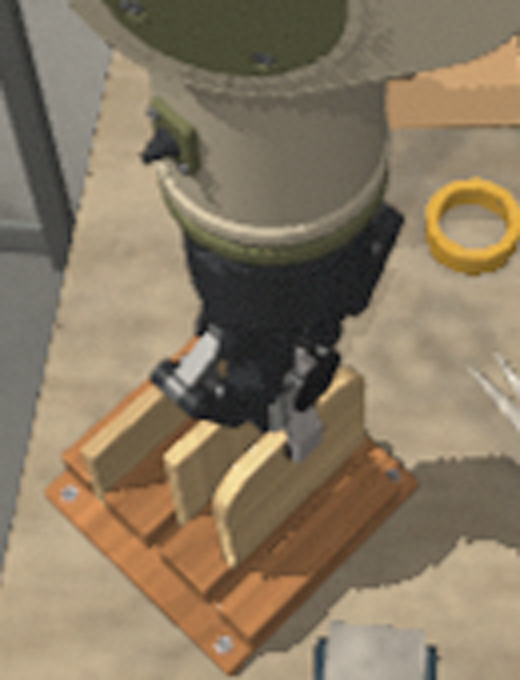

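```bash
python3 -m pendant '[[[0,0,2],[0,0,0],255],[[0,0,2],[0,0,0],255],[[0,0,2],[0,0,0],255],[[0,0,0],[0,0,0],255],[[0,0,0],[0,0,0],255]]'; python3 -m pendant '[[[1,-2,0],[0,0,-4],255],[[1,-2,0],[0,0,-4],255],[[1,-2,0],[0,0,-4],255],[[1,-2,0],[0,0,-4],255],[[1,-2,0],[0,0,-4],255],[[1,-2,0],[0,0,-4],255],[[1,-2,0],[0,0,-4],255],[[1,-2,0],[0,0,-4],255],[[1,-2,0],[0,0,-4],255],[[1,-2,0],[0,0,-4],255],[[0,0,0],[0,0,0],255],[[0,0,0],[0,0,0],255]]';  python3 - <<'E'
from workcell import manip
from h import *
o=manip.get_obs();m=R.from_quat(o["ee_rot"]).as_matrix();print(np.degrees(np.arctan2(m[1,0],m[0,0])),m[:,2],o["position"])
E
```

```text
clock: 14.02
position: [0.4469, 0.1615, 0.2465]
ee_rot: [0.756, 0.654, -0.0, 0.001]
ft_force: [0.6, -0.5, -1.6]
grip_width: 0.27
clock: 15.52
position: [0.5531, -0.055, 0.2439]
ee_rot: [0.943, 0.332, -0.002, 0.001]
ft_force: [0.9, 0.3, -1.2]
grip_width: 0.267
38.763446743523296 [-0.0037589  -0.00315226 -0.99998797] [ 0.55310639 -0.05504571  0.24392185]
```

```bash
python3 -m pendant '[[[0.8,-1.5,0],[0.2,-0.2,-2.8],255],[[0,0,-1.5],[0,0,0],255],[[0,0,-1.5],[0,0,0],255],[[0,0,0],[0,0,0],255],[[0,0,0],[0,0,0],255],[[0,0,0],[0,0,0],255]]';  python3 - <<'E'
from workcell import manip
from h import *
o=manip.get_obs();m=R.from_quat(o["ee_rot"]).as_matrix();print(np.degrees(np.arctan2(m[1,0],m[0,0])),m[:,2],o["position"])
for n in("side","top"):
    c=manip.camera(n);np.savez(n+"12.npz",**c)
    cv2.imwrite(f"pics/{n}12.png",cv2.cvtColor(c["pixels"],cv2.COLOR_RGB2BGR))
    w=pts(c);A=w.reshape(-1,3);e=np.array([.586,-.810]);f=np.array([.81,.586]);r=A[:,:2]-[.6198,-.1505]
    X=r@e;Y=r@f
    q=(X>-.14)&(X<-.06)&(abs(Y)<.07)&(A[:,2]>.06)&(A[:,2]<.155)
    print(n,q.sum())
    if q.sum():
        print(X[q].min(),X[q].max(),Y[q].min(),Y[q].max(),A[q,2].min(),A[q,2].max())
        M=np.c_[Y[q],A[q,2],np.ones(q.sum())];print(np.linalg.lstsq(M,X[q],rcond=None)[0])
E
```

```text
clock: 16.27
position: [0.5611, -0.0693, 0.2111]
ee_rot: [0.951, 0.308, -0.0, -0.001]
ft_force: [0.5, -0.4, -1.5]
grip_width: 0.266
35.934027392031304 [-0.00144069  0.0015416  -0.99999777] [ 0.56109251 -0.06929302  0.21107206]
side 907
-0.1155808087407291 -0.09642164560941525 -0.04993361222964804 0.050022888432454164 0.07064526379884961 0.1549572700694991
[-0.00154035 -0.00158846 -0.10532142]
top 0
```

View pics/side12.png

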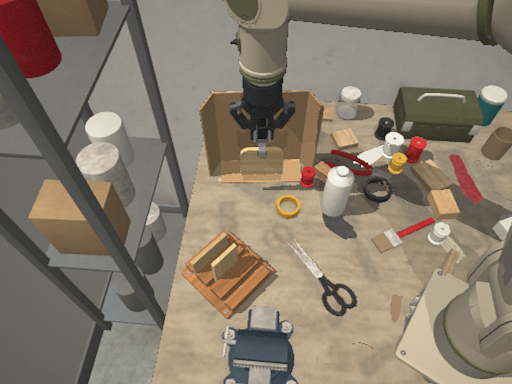

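View pics/top12.png

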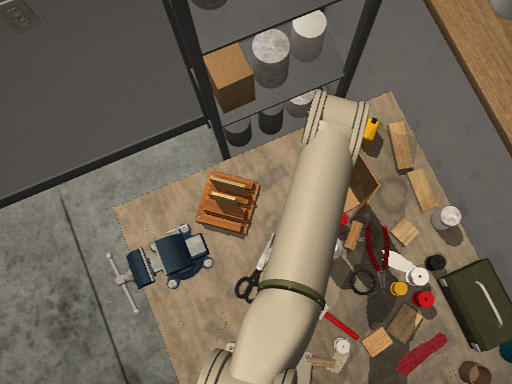

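Run:
```python
from h import *
c=np.load("side12.npz");crop(c,215,80,310,190,"pics/s13.png",5)
A=pts(c).reshape(-1,3)
for n,x0,x1,z0,z1 in(("narrow",.47,.51,.096,.103),("low",.515,.56,.07,.078)):
    q=A[(A[:,0]>x0)&(A[:,0]<x1)&(A[:,1]>.1)&(A[:,1]<.23)&(A[:,2]>z0)&(A[:,2]<z1)];print(n,cv2.minAreaRect(q[:,:2].astype(np.float32)*1000))
```

```text
narrow ((493.8327331542969, 166.4239501953125), (65.77023315429688, 9.94946002960205), 81.99100494384766)
low ((539.5927734375, 163.1416473388672), (99.47322082519531, 10.964517593383789), 81.71163940429688)
```

View pics/s13.png

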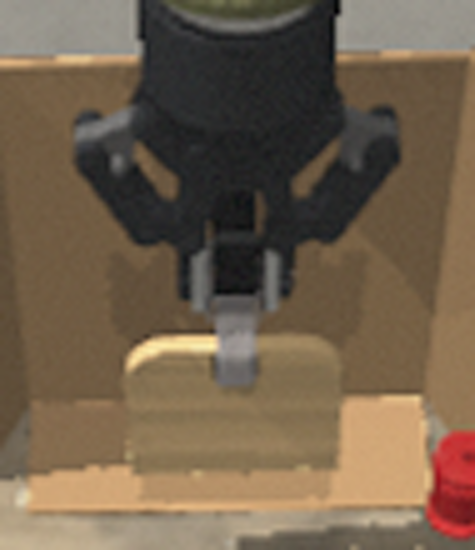

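The blank's front face is plain, with no T-nuts on it. It hangs from the clamp at the middle of its top edge (px ~238,350 in the crop), with no finger on the wood.

```bash
python3 -m pendant '[[[0,0,0],[0,0,0],255],[[0,0,0],[0,0,0],255]]'; python3 -c "
from workcell import manip
print(manip.hand_in())"
```

```text
clock: 16.62
position: [0.5614, -0.0693, 0.2116]
ee_rot: [0.951, 0.309, 0.0, -0.001]
ft_force: [0.0, -0.3, -1.7]
grip_width: 0.27
the job is handed in; nothing more can be done
None
```

The blank with rounded shoulders is now hanging from the clamp in front of the screen, and I handed the job in at about 16.6 s. I moved the clamp onto it in the rack, let go, then gripped the clamp by its cheeks and carried the blank over.

What the last checks showed:
- **Position:** the blank's centre is about 101 mm before the screen's back, within about 1 mm of its middle line and about 117 mm up. It is square and upright to well under 0.01 rad.
- **Clamp:** it sits within a few mm of the middle of the top edge. The camera's depth put its pivot about 75 mm above the blank's centre, and no finger is on the wood.
- **Plain face:** the face towards the open side shows no T-nuts. I took them to be on the back because of this; I never saw them directly.
- **Other things:** the narrow and low blanks measured within about 2 mm of where they began. I did not measure the can again, but the arm went nowhere near it and it looks unmoved in the last picture.

None of these checks failed or disagreed. The top camera could not see the blank past the arm at the end, so the final position rests on the side camera alone.

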